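# Pin the hinge of a two-part casting mould

### The arm

A 6-joint arm with a two-finger parallel gripper is mounted at the origin on the work surface; the furniture and walls round the work are solid. World frame = base frame: x ahead of the robot, y to its left, z up, the work surface at z = 0. Lengths are in mm, angles in rad, forces in N, time in s.
With the tool pointing down it reaches from about 250 to 775 mm from the base axis. Payload 4 kg.
Tool frame: the origin (TCP) lies at the very end of the fingers, on their centre line; the grasp point (between the pads) lies 19 mm behind it (bot.grasp_offset is the distance from the TCP to the grasp point, in mm); z points along the fingers, y is the line along which they close (so a half turn about z gives the same grasp; the last joint's range is limited). The gripper opens to 94 mm and grips with 3 to 60 N. Pads are 16 mm wide; open, the fingers measure 119 mm over their backs; the gripper's body (75 mm by 177 mm) begins 78 mm behind the grasp point.
Start: joints at [-1.417, 0.087, 1.371, -0, 1.684, -0.103], TCP at [139.689, -531.986, 183.906] pointing down, gripper open.
Joint ranges: [-3.1, 3.1], [-0.76, 2.03], [0.27, 2.55], [-1.08, 4.22], [0.17, 2.65], [-2.57, 2.57]. Speed limits (rad/s): [2.79, 2.79, 3.14, 3.14, 3.14, 3.14].

### API

Orientations are given as a rotation vector (axis times angle).
In Python, from rig import bot gives the robot as it stands.
- The arm moves only by the tool servo_tool, never from a script. Its argument "deltas" is a list that holds one entry, the list of rows, each a list of 5 numbers: the shift along the tool's x, y, z in units of 40 mm (1.0 is 40 mm), then the turn about the tool's z in units of 5 degrees (1.0 is 5 degrees), then the closure, from 0 (fully open) to 1 (shut). In form: [[[tx, ty, tz, twist, hand], ...]]. A call has 1 to 5 rows; each row is the pose to reach, as a shift and turn from the pose commanded when the call began, along the tool's axes at that moment; what a row does not reach only later rows make up. A row lasts 1/10 s, in which the tool goes at most 50 mm and 8.59 degrees, less where a joint would pass 70% of its speed; a pose out of reach is approached as far as the arm can. A call with a gripper value outside its range is refused whole. The fingers move at their own pace and stop on an object; "squeeze" is the grip in N (left out, the last holds). Time passes only in rows, so rows that repeat a pose let the fingers close. It gives the time, the measured TCP pose, the force, the opening and the grip force at its end, in the units of the state.
- bot.sense(): the state, without advancing time (a new reading comes with each control period).
- bot.grab_frame(name): name is "side" or "top"; returns (picture, depth): 384x512x3 uint8, red, green, blue; 384x512 float32, mm along the optical axis (not along the pixel's ray), 0 where there is no reading.
- bot.camera_params(name): a dict with "mtx" (3x3 intrinsics, pixels), "R" (3x3) and "t" (3): a world point X has camera coordinates R X + t. Camera axes: x right, y down, z forward; pixel columns grow to the right and rows downward; lengths in mm; the calibration is good to about 2 mm. A picture is of the moment at which its call begins. camera_params takes no time and is no camera call.
- bot.close_job(): hands the job in; it is judged then, once.
Trained networks look in the newest picture that a camera, given by its name, has taken for a name from the list of things; names that differ only in an ending like _2 or _b are one class to them, and where a whole thing is asked for, a point or a joint stands for the part that bears it (a point fixed in the world has none). Each returns a list of dicts, best first, with "score" (0 to 1); they miss things now and then, are a little off and sometimes report something else, mostly with a low value. They report only what shows in the picture. A call takes as long as a camera call. They do not tell look-alikes from the thing itself.
- bot.look_for(query, camera): "position" ([column, row] in pixels, amid what is visible of it).
The state is a dict: "time_s": time; "joint_pos": joint angles; "qvel": joint speeds; "tau": joint torques, N m; "tcp_pos": TCP position; "tcp_rot": TCP orientation; "ft_force": force on the tool from outside, world axes, zero at the start; "moment": the same for the moment, N m; "width": opening from 0.0 (shut) to 1.0 (fully open); "gripper_force": force on a finger pad.
Only numpy, scipy, OpenCV 4.12 (cv2) and the standard library are available. Lean on these libraries where they do the work, as an engineer would, in place of code of your own. Each camera call takes 0.05 s, during which the arm holds its last target. There are 200 camera calls.

### The job

Slide the loose near half of the aluminium mould up against the fixed half until it is fully home and the two hinge lugs are in line. Then take the long hinge pin (the one with the square grip, not the short dowel with the round button head) out of the wooden rack and push it down through both lugs until its collar sits flat on the upper lug, and let go. Be gentle: feel for the hole rather than forcing the pin, and leave the dowel and the bottles where they stand.

Things in the scene. Friction and masses are not known exactly. Their poses are not given: they have to be found in the camera images.
- stand: Mould stand, fixed to the table: grey plate 160 x 120 mm, top 10 mm above its origin (on the table). x = slide direction: the near half closes along +x, towards the fixed half; y across, z up. Two bare-aluminium mould halves stand on it, each 26 mm (x) by 68 mm (y = -52 to +16 mm), top 74 mm above the table. Each has a bored hinge lug on its +y side.
- bore_mid (a point): Nominal bore, at the upper lug's flat top: x 0, y +40, z 74 mm on the stand; axes as the stand. The fixed half is screwed down in slots: the true bore, unmeasured, is up to 18 mm to either side along x (0 along y), to be felt or seen. Upper lug 72 (x) x 36 (y) x 22 mm high; lower lug, on the near half, 40 x 36 x 20 mm, 2 mm beneath. Bores 12 mm wide, centred in the lugs.
- half (a joint): Gap between the halves in m: 0 = fully home (bores in line), larger = near half back along the stand's -x; starts at 0.018 to 0.032. It slides with about 2.5 N of friction, stays where left, and meets a hard stop at 0. Its flat outer pushing face (y = -52 to +16 mm on the stand, 14 to 74 mm above the table) lies 27 mm plus this gap from the true bore, on the -x side.
- pin: Steel hinge pin, about 70 g, upright in one of two holes, 70 mm apart, of a wooden rack (60 x 130 mm, top 45 mm up). Origin on its axis at the underside of its collar, z up. The 10 mm shank reaches 54 mm below the origin (last 4 mm taper to 9 mm), 42 mm deep in the rack; collar 22 mm wide, 4 mm thick.
- pin_grip (a point): Centre of the pin's square grip, 16 x 16 mm with faces along the pin's x and y axes, 40 mm high, on top of the collar; 24 mm above the collar's underside.
- eyelet_press: Tall green hand press, fixed between the stand and the rack, foot about 200 x 120 mm, 620 mm high: go round its robot side. Origin at its foot.
- clamp_lamp: Black task lamp at the back left, leaning back; round foot 150 mm wide. Its arms rise 430 mm and more: swing in from the left with the arm drawn in. The origin lies in front of its foot.
- dowel: Short steel dowel with a round button head 24 mm wide, in the other hole of the rack; origin under its collar, 45 mm above the table. Not needed, to be left.
- bottle_rose: Small pink paint bottle with black cap, 39 mm wide, 74 mm high, origin at its foot. To be left alone.
- thinner: White bottle with black cap, 49 mm wide, 110 mm high, origin at its foot. To be left alone.
Not all that is in view belongs to the job. Leave any orange look-alike of the pin alone.

How it is judged (in metres and radians):
On the way:
1. the near half is home against the fixed half (value of joint half below 0.002 m), for 0.2 s.
At the end, for the whole second after the job is handed in: The near half is home (gap under 3 mm); the pin stands in both bores, upright within 0.08 rad, collar underside within 2.5 mm of the upper lug's top and within 22 mm sideways of bore_mid; it is at rest and released (value of joint half below 0.003 m and horizontal distance between pin and bore_mid below 0.022 m and z of pin in the frame of bore_mid between -0.003 and 0.0025 m and angle between pin's own z axis and vertical below 0.08 rad and linear speed of pin below 0.02 m/s and contact force between the fingers and pin below 0.1 N); the robot touches nothing.
It fails at once if the pin is forced (over 25 N) against the mould (contact force between pin and stand above 25 N).
It fails at once if the gripper presses on the mould with over 25 N (contact force between the fingers and stand above 25 N).
It fails at once if the dowel is moved (distance of dowel from where it was at the start of the episode above 0.015 m).
It fails at once if a bottle is shifted (distance of any of bottle_rose, thinner from where it was at the start of the episode above 0.02 m).
It also fails if it takes over 67 s, if anything falls off the work surface, if the arm or the gripper's body presses on something with over 40 N, if the wrist force passes 120 N, or if a joint passes its speed limit or range.

## Working session

There is one attempt and no reset: what is moved stays moved. The work goes in short steps, Python scripts to look and compute and a tool call to move; the robot and the scene stay as the last step left them, time stands still between calls to the robot, and variables do not carry over. Pictures are saved under pics/ and viewed, at most 10 in all, crops included, and the job is handed in when it is done.

Besides the shell and the picture viewer there is one more tool, called after "Request:" as name(argument=value, ...) on one line, values as JSON. servo_tool: Moves the arm, as the interface text tells. Its arguments: {"type":"object","properties":{"deltas":{"type":"array","items":{"type":"array","items":{"type":"array","items":{"type":"number"}}}},"squeeze":{"type":"number"}},"required":["deltas"]}

```bash
mkdir -p pics
cat > h.py <<'E'
import numpy as np, cv2
from rig import bot
from scipy.spatial.transform import Rotation as Ro
def world(cam,u,v,d):
    p=bot.camera_params(cam);K=np.array(p["mtx"]);R=np.array(p["R"]);t=np.array(p["t"])
    c=np.stack([(u-K[0,2])/K[0,0]*d,(v-K[1,2])/K[1,1]*d,d],-1)
    return (c-t)@R
def cloud(cam,D):
    v,u=np.mgrid[:D.shape[0],:D.shape[1]]
    return world(cam,u.astype(float),v.astype(float),D.astype(float))
def proj(cam,X):
    p=bot.camera_params(cam);K=np.array(p["mtx"]);c=np.array(p["R"])@np.array(X)+np.array(p["t"])
    q=K@c;return q[:2]/q[2]
E
python3 - <<'E'
from h import *
for c in ("top","side"):
    im,D=bot.grab_frame(c); cv2.imwrite(f"pics/{c}0.png",im[:,:,::-1]); np.savez(f"{c}0.npz",im=im,D=D)
    P=cloud(c,D)
    for n in ("stand","pin","pin_grip","dowel","half","eyelet_press","clamp_lamp","bottle_rose","thinner"):
        for r in bot.look_for(n,c)[:2]:
            u,v=map(int,np.round(r["position"])); print(c,n,round(r["score"],2),(u,v),P[v,u].round())
print(bot.sense())
E
```

```text
top stand 0.76 (165, 183) [515.  70.  78.]
top pin 0.56 (331, 192) [ 492. -344.  101.]
top pin 0.5 (367, 180) [ 523. -434.   98.]
top pin_grip 0.62 (334, 194) [ 487. -351.  100.]
top pin_grip 0.47 (368, 178) [ 529. -437.   94.]
top dowel 0.47 (303, 203) [ 468. -278.   66.]
top half 0.96 (167, 183) [515.  65.  79.]
top half 0.65 (335, 191) [ 495. -353.  102.]
top clamp_lamp 0.62 (89, 164) [563. 264.  79.]
top bottle_rose 0.55 (346, 246) [ 360. -384.   71.]
top thinner 0.82 (206, 146) [605. -34. 108.]
side stand 0.59 (237, 156) [497.  82.  34.]
side pin 0.62 (321, 292) [ 520. -444.   74.]
side pin 0.59 (281, 254) [ 479. -354.   83.]
side pin_grip 0.75 (323, 293) [ 522. -447.   75.]
side pin_grip 0.66 (283, 256) [ 481. -359.   83.]
side dowel 0.63 (235, 113) [538. 287.  71.]
side half 0.64 (245, 152) [510.  39.  70.]
side bottle_rose 0.94 (223, 304) [ 357. -418.   62.]
side thinner 0.53 (284, 175) [597. -42.  33.]
{'time_s': 1.0, 'joint_pos': array([-1.41707930e+00,  8.72078829e-02,  1.37067976e+00,  6.67878234e-06,
        1.68361759e+00, -1.03135780e-01]), 'qvel': array([-0.00085499,  0.00150739, -0.00089373, -0.0015951 ,  0.00037097,
        0.00015549]), 'tau': array([-1.94155415e-03, -3.40050781e+01, -3.02605748e+01,  7.17792520e-02,
        2.36730301e-02,  5.56062673e-06]), 'tcp_pos': array([ 139.70324038, -531.98504817,  183.91184544]), 'tcp_rot': array([3.11563391e+00, 4.02345290e-01, 1.38929323e-05]), 'ft_force': array([-0.51822484,  0.44642632, -0.13942009]), 'moment': array([-0.03623083,  0.01536016, -0.00107334]), 'gripper_force': 0.0, 'width': 0.999636069966578}
```

View pics/top0.png

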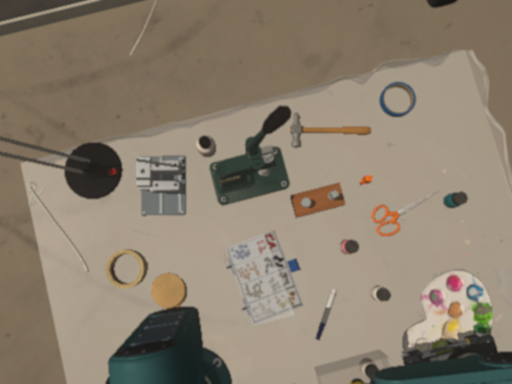

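View pics/side0.png

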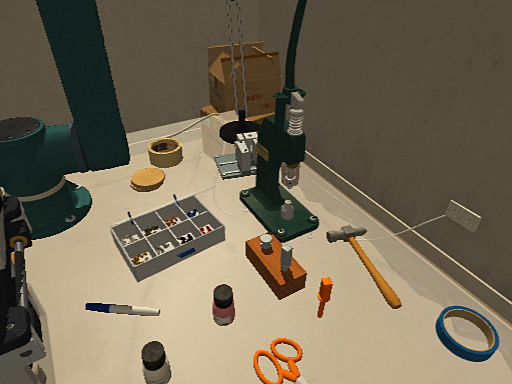

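The top view shows the stand at (163,183), the press at (250,175), and the rack at (318,200). The dowel is at about (306,203) and the pin grip at about (334,194). The orange decoy is at (366,180), lying outside the rack. The side view agrees: dowel head (266,242), pin grip (287,256), decoy (325,290).

Run:
```python
from h import *
z=np.load("top0.npz");im,D=z["im"],z["D"];P=cloud("top",D)
a=cv2.resize(im[140:230,120:220],None,fx=5,fy=5,interpolation=cv2.INTER_CUBIC)
b=cv2.resize(im[175:225,280:360],None,fx=5,fy=5,interpolation=cv2.INTER_CUBIC)
o=np.zeros((450,910,3),np.uint8);o[:450,:500]=a;o[:250,510:910]=b
cv2.imwrite("pics/crop.png",cv2.resize(o,(790,391))[:,:,::-1])
def rect(c,zl,zh,r,lab):
    m=(abs(P[...,0]-c[0])<r)&(abs(P[...,1]-c[1])<r)&(P[...,2]>zl)&(P[...,2]<zh)&(D>0)
    n,l,s,_=cv2.connectedComponentsWithStats(m.astype(np.uint8))
    for i in range(1,n):
        if s[i,4]<12: continue
        q=P[l==i]; print(lab,s[i,:],cv2.minAreaRect(q[:,:2].astype(np.float32)),q.mean(0).round(1),"zmed",np.median(q[:,2]).round(1))
rect((510,75),60,90,110,"halves"); rect((500,75),5,20,120,"plate")
rect((480,-320),38,52,90,"rack"); rect((480,-320),80,125,70,"pin"); rect((480,-290),56,78,50,"dowel")
rect((360,-390),60,90,40,"rose");rect((600,-30),90,125,40,"thin")
rect((530,-130),5,30,150,"pressfoot");rect((530,-130),60,500,150,"press")
```

```text
halves [196 143  12  11  73] ((605.0785522460938, -18.285120010375977), (35.701133728027344, 15.546089172363281), 60.94998550415039) [603.5 -19.4  76.3] zmed 77.0
halves [136 157  44  29 741] ((548.288330078125, 91.84603881835938), (71.90348815917969, 110.02145385742188), 1.7129018306732178) [552.8 104.1  74.5] zmed 75.0
halves [152 180  28  11 294] ((511.8233642578125, 70.43675231933594), (25.49578857421875, 68.86038970947266), 1.4384300708770752) [511.2  70.   74.6] zmed 75.2
plate [125 148   5   6  13] ((612.6670532226562, 188.23280334472656), (10.448282241821289, 13.771098136901855), 89.42505645751953) [614.2 188.2   5.9] zmed 5.9
plate [ 138  152   53   69 1600] ((518.3113403320312, 83.09929656982422), (137.13037109375, 182.90679931640625), 88.58181762695312) [499.7  80.7  11.6] zmed 11.6
plate [191 154   7  11  26] ((590.2666015625, 7.349037170410156), (27.588008880615234, 16.274574279785156), 1.0878219604492188) [588.3   7.1   6.5] zmed 6.3
plate [201 162  11   8  25] ((571.976806640625, -26.580556869506836), (30.038419723510742, 15.416964530944824), 71.57732391357422) [572.  
[... 5997 characters left out ...]
8815536499023) [384.6 -19.1   6.7] zmed 6.8
press [ 215  128   61   58 1633] ((538.6013793945312, -131.1630859375), (69.40321350097656, 134.88836669921875), 27.657909393310547) [ 537.8 -134.7  266.1] zmed 240.4
press [196 135  19  19 291] ((615.5786743164062, -28.677146911621094), (42.789634704589844, 48.58339309692383), 21.41805076599121) [613.1 -29.9  91.1] zmed 83.0
press [301 198   3   8  19] ((471.73223876953125, -275.8254089355469), (5.640721321105957, 17.452009201049805), 88.5248794555664) [ 471.2 -276.3   65.6] zmed 65.1
press [252 233  15   5  44] ((384.79949951171875, -166.15382385253906), (9.549676895141602, 33.26062774658203), 0.3254612386226654) [ 383.2 -169.   126.2] zmed 128.4
```

View pics/crop.png

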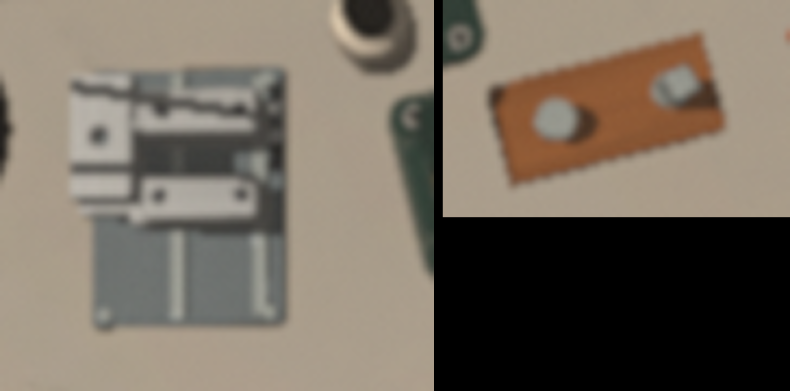

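The crop shows the near half (rows 175-220 of the crop), the fixed half, and the bored upper lug with its bore at about crop (98,135). In the rack, the dowel is the round head on the left and the pin's square grip is on the right. I'll make one refined fit and work out the first approach.

```bash
cat >> h.py <<'E'
def go(x,y,z,yaw=None,n=None):
    "deltas from the present pose to a world TCP pose (yaw of tool x, deg)"
    s=bot.sense();R=Ro.from_rotvec(s["tcp_rot"]).as_matrix();p=np.array(s["tcp_pos"])
    d=R.T@(np.array([x,y,z])-p)/40; y0=np.degrees(np.arctan2(R[1,0],R[0,0]))
    tw=0 if yaw is None else -(yaw-y0)/5
    print("tcp",p.round(1),"yaw",round(y0,2),"->",d.round(3),"twist",round(tw,2),"rows>=",np.ceil(max(np.linalg.norm(d)*40/50,abs(tw)*5/8.59)))
E
python3 - <<'E'
from h import *
z=np.load("top0.npz");im,D=z["im"],z["D"];P=cloud("top",D);th=np.radians(1.5)
X=P[...,0]*np.cos(th)+P[...,1]*np.sin(th);Y=-P[...,0]*np.sin(th)+P[...,1]*np.cos(th);Z=P[...,2]
def ext(n,m): print(n,m.sum(),"x",np.percentile(X[m],[2,98]).round(1),"y",np.percentile(Y[m],[2,98]).round(1))
h=(Z>66)&(Z<84)&(D>0)
ext("near",h&(X<535)&(X>480)&(Y>10)&(Y<86)); ext("fixed",h&(X>535)&(X<600)&(Y>10)&(Y<80))
ext("lug",h&(X>480)&(X<620)&(Y>97)&(Y<150)); ext("plate",(Z>7)&(Z<16)&(X>410)&(X<500)&(Y>20)&(Y<150))
ext("platex",(Z>8)&(Z<16)&(X>400)&(X<640)&(Y>40)&(Y<80))
for v in range(158,186): print(v,''.join('%4d'%g for g in im[v,134:160].mean(1)), X[v,143].round(),Y[v,143].round(),Z[v,143].round())
go(400,-200,200,1.5); go(400,0,200,1.5)
E
```

```text
near 259 x [501.4 525.4] y [23.5 84.8]
fixed 243 x [551.7 576.7] y [23.5 78.5]
lug 398 x [515.2 585. ] y [ 97.2 131.3]
plate 887 x [422.4 498.7] y [ 23.3 132.2]
platex 461 x [412.5 601.5] y [41.9 79.2]
158  153 150 140 132 138 151 162 164 161 160 158 161 167 171 166 147 115  98 103 110 111 112 112 112 116 131 584.0 114.0 71.0
159  153 145 122 102 104 119 131 134 132 131 132 139 154 162 159 142 107  90 101 110 113 113 114 113 118 132 580.0 114.0 74.0
160  153 146 127 107  94  93  96  97  97  96  97 104 119 129 130 115  92  85  98 109 112 113 113 114 121 136 577.0 113.0 76.0
161  153 153 149 141 124 109 106 106 106 106 101  94  92  96  95  90  80  81  90  97 100 101 100 103 113 133 575.0 114.0 74.0
162  153 156 165 167 157 149 147 147 147 145 139 123 109 106 103  96  86  81  83  86  86  84  84  86  97 113 572.0 114.0 75.0
163  152 157 170 176 173 170 170 172 171 169 165 155 147 145 142 127 105  96  99 101  95  83  74  76  82  89 569.0 113.0 78.0
164  152 158 169 176 176 176 176 177 176 174 173 171 169 169 164 146 122 123 133 136 123  94  71  67  79  95 567.0 113.0 77.0
165  153 157 169
[... 2103 characters left out ...]
2 142 523.0 113.0 77.0
182  155 159 172 178 179 177 178 179 178 176 176 176 175 176 172 151 109  86 112 149 165 162 157 156 161 163 521.0 113.0 74.0
183  154 160 172 179 179 177 179 179 178 176 176 177 175 176 171 148 108  86 115 152 162 149 134 135 155 166 518.0 112.0 79.0
184  153 157 165 168 167 166 166 166 166 164 163 164 163 164 158 136  98  85 117 149 151 124  99 108 144 165 516.0 113.0 77.0
185  154 154 151 145 137 130 130 130 130 128 128 129 128 129 125 108  85  85 118 149 146 117  94 110 147 166 514.0 115.0 68.0
tcp [ 139.7 -532.   183.9] yaw 14.72 -> [ 8.402 -6.374 -0.403] twist 2.64 rows>= 9.0
tcp [ 139.7 -532.   183.9] yaw 14.72 -> [  9.673 -11.21   -0.403] twist 2.64 rows>= 12.0
```

Request:
servo_tool(deltas=[[[0.9,-0.7,-0.2,0,0.5],[1.8,-1.4,-0.3,0,0.5],[2.7,-2.1,-0.4,0,0.5],[3.6,-2.8,-0.4,0,1.0],[4.5,-3.5,-0.4,0,1.0]]])

```text
time_s: 1.5
tcp_pos: [279.1, -349.5, 200.3]
tcp_rot: [3.115, 0.401, 0.001]
ft_force: [-0.1, 0.0, -0.3]
width: 0.611
gripper_force: 0.0
```

```bash
python3 -c "
from h import *
go(400,-180,200);go(400,70,200,1.5)"
```

```text
tcp [ 279.1 -349.5  200.3] yaw 14.68 -> [ 3.998 -3.332  0.005] twist 0 rows>= 5.0
tcp [ 279.1 -349.5  200.3] yaw 14.68 -> [ 5.582e+00 -9.378e+00 -1.000e-03] twist 2.64 rows>= 9.0
```

Request:
servo_tool(deltas=[[[0.85,-0.75,0,0,1.0],[1.7,-1.5,0,0,1.0],[2.55,-2.25,0,0,1.0],[3.4,-3.0,0,0,1.0],[4.0,-3.7,0,0,1.0]]])

```text
time_s: 2.0
tcp_pos: [396.5, -165.0, 200.1]
tcp_rot: [3.115, 0.404, 0.001]
ft_force: [0.5, 0.3, 0.1]
width: 0.184
gripper_force: 0.0
```

```bash
python3 -c "
from h import *
go(400,72,200,1.5);go(473,72,45)"
```

```text
tcp [ 396.5 -165.   200.1] yaw 14.78 -> [ 1.597e+00 -5.708e+00  1.000e-03] twist 2.66 rows>= 5.0
tcp [ 396.5 -165.   200.1] yaw 14.78 -> [ 3.359 -5.243  3.877] twist 0 rows>= 6.0
```

Request:
servo_tool(deltas=[[[0.3,-1.15,0,0.5,1.0],[0.6,-2.3,0,1.0,1.0],[0.9,-3.45,0,1.6,1.0],[1.3,-4.6,0,2.2,1.0],[1.6,-5.7,0,2.66,1.0]]])

```text
time_s: 2.5
tcp_pos: [399.2, 71.7, 200.2]
tcp_rot: [-3.141, -0.036, -0.002]
ft_force: [1.4, 0.2, 1.0]
width: 0.003
gripper_force: 0.0
```

```bash
python3 -c "
from h import *
go(472,72,45,1.5)"
```

```text
tcp [399.2  71.7 200.2] yaw 1.32 -> [1.813 0.036 3.883] twist -0.04 rows>= 4.0
```

Request:
servo_tool(deltas=[[[0.4,0,1.0,0,1.0],[0.8,0,2.0,0,1.0],[1.2,0,3.0,0,1.0],[1.65,0,3.88,0,1.0],[1.65,0,3.88,0,1.0]]])

```text
time_s: 3.0
tcp_pos: [462.0, 71.2, 38.9]
tcp_rot: [3.141, 0.039, -0.018]
ft_force: [-1.3, -0.4, -1.0]
width: 0.004
gripper_force: 0.0
```

```bash
python3 -c "
from h import *
print(bot.sense()['joint_pos'].round(2))
go(490,72,45,1.5);go(514,73,45)"
```

```text
[ 0.03 -0.01  1.77 -0.    1.4   1.58]
tcp [462.   71.2  38.9] yaw 1.42 -> [ 0.699 -0.002 -0.159] twist -0.02 rows>= 1.0
tcp [462.   71.2  38.9] yaw 1.42 -> [ 1.299 -0.013 -0.166] twist 0 rows>= 2.0
```

Request:
servo_tool(deltas=[[[0.2,0,-0.1,0,1.0],[0.4,0,-0.1,0,1.0],[0.6,0,-0.1,0,1.0],[0.75,0,-0.1,0,1.0],[0.9,0,-0.1,0,1.0]]])

```text
time_s: 3.5
tcp_pos: [501.8, 72.2, 49.9]
tcp_rot: [3.141, 0.039, 0.001]
ft_force: [-3.0, 1.0, 2.7]
width: 0.005
gripper_force: 1.7
```

Request:
servo_tool(deltas=[[[0.05,0,0,0,1.0],[0.1,0,0,0,1.0],[0.15,0,0,0,1.0],[0.2,0,0,0,1.0]]])

```text
time_s: 3.9
tcp_pos: [509.3, 72.4, 48.6]
tcp_rot: [3.141, 0.039, -0.001]
ft_force: [-2.7, -0.7, 3.1]
width: 0.001
gripper_force: 1.4
```

Request:
servo_tool(deltas=[[[0.03,0,0,0,1.0],[0.06,0,0,0,1.0],[0.09,0,0,0,1.0]]])

```text
time_s: 4.2
tcp_pos: [511.7, 72.5, 48.5]
tcp_rot: [3.141, 0.039, -0.005]
ft_force: [-7.6, 0.3, 5.7]
width: 0.006
gripper_force: 3.6
```

Request:
servo_tool(deltas=[[[0.02,0,0,0,1.0],[0.04,0,0,0,1.0],[0.06,0,0,0,1.0]]])

```text
time_s: 4.5
tcp_pos: [511.8, 72.5, 48.5]
tcp_rot: [3.141, 0.039, -0.013]
ft_force: [-12.1, -0.9, 8.7]
width: 0.004
gripper_force: 6.1
```

Request:
servo_tool(deltas=[[[-0.4,0,0,0,1.0],[-1.2,0,-0.5,0,0.9],[-1.8,0,-1.6,0,0.7],[-2.4,0,-2.8,0,0.5],[-2.6,0.3,-3.8,0,0.5]]])

```text
time_s: 5.0
tcp_pos: [410.9, 58.7, 202.4]
tcp_rot: [-3.141, -0.042, -0.004]
ft_force: [0.9, -0.2, -0.7]
width: 0.309
gripper_force: 0.0
```

Run:
```python
from h import *
go(400,-170,200,1.5)
im,D=bot.grab_frame("top");np.savez("top1.npz",im=im,D=D)
im0=np.load("top0.npz")["im"]
o=[cv2.resize(i[150:205,125:195],None,fx=5.6,fy=5.6,interpolation=cv2.INTER_CUBIC) for i in (im0,im)]
cv2.imwrite("pics/crop1.png",np.hstack(o)[:,:,::-1])
P=cloud("top",D)
# pixel of bore (dark blob centroid) -> plane z=74
g=255-im[166:176,138:147].mean(2); w=np.clip(g-110,0,None)
v,u=np.mgrid[166:176,138:147]; uv=(w*u).sum()/w.sum(),(w*v).sum()/w.sum()
p=bot.camera_params("top");R=np.array(p["R"]);t=np.array(p["t"]);K=np.array(p["mtx"])
c=-R.T@t
def onz(uv,z):
    r=R.T@np.linalg.inv(K)@[*uv,1]; return c+r*(z-c[2])/r[2]
print("bore px",uv,onz(uv,74),"cam",c)
th=np.radians(1.5);X=P[...,0]*np.cos(th)+P[...,1]*np.sin(th);Y=-P[...,0]*np.sin(th)+P[...,1]*np.cos(th);Z=P[...,2]
h=(Z>66)&(Z<84)&(D>0)&(X>480)&(X<620)&(Y>100)&(Y<150)
print("lug",np.percentile(X[h],[1,50,99]),np.percentile(Y[h],[1,99]))
```

```text
tcp [410.9  58.7 202.4] yaw 1.52 -> [-0.425  5.707  0.056] twist 0.0 rows>= 5.0
bore px (np.float64(142.45533498759306), np.float64(170.83312655086849)) [546.72058148 129.33869798  74.        ] cam [ 355.63342836 -148.76236052 1287.57658459]
lug [525.94819741 557.27778546 585.40201676] [100.16799023 131.83806464]
```

View pics/crop1.png

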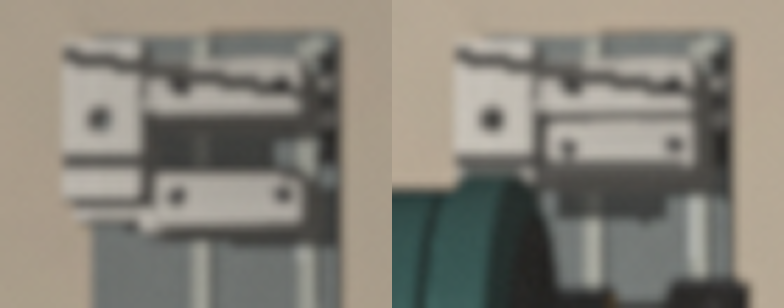

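The near half is home: the seam is closed at crop (620,112). The bore at crop (491,119) sits centred in the upper lug.

Request:
servo_tool(deltas=[[[-0.1,1.15,0,0,0.5],[-0.2,2.3,0,0,0.5],[-0.3,3.45,0,0,0.5],[-0.4,4.6,0,0,0.5],[-0.4,5.7,0,0,0.5]]])

```text
time_s: 5.55
tcp_pos: [401.7, -172.8, 200.8]
tcp_rot: [3.139, 0.038, 0.005]
ft_force: [1.1, -0.3, 0.8]
width: 0.498
gripper_force: 0.0
```

Run:
```python
from h import *
go(420,-300,180,15); go(490,-352,140,15)
D=np.load("top1.npz")["D"];S=np.load("side0.npz")["D"]
for c,d in (("top",D),("side",S)):
    P=cloud(c,d);m=(d>0)&(P[...,2]>130)&(P[...,1]>60)&(P[...,0]>450)&(P[...,0]<800)&(P[...,1]<450)
    q=P[m]; 
    for lo in range(130,700,60):
        k=q[(q[:,2]>=lo)&(q[:,2]<lo+60)]
        if len(k): print(c,lo,len(k),k.min(0).round(),k.max(0).round())
P=cloud("side",S)
m=(abs(P[...,0]-490)<30)&(abs(P[...,1]+352)<30)&(P[...,2]>66)&(P[...,2]<98)&(S>0)
q=P[m];print(len(q),cv2.minAreaRect(q[:,:2].astype(np.float32)),np.percentile(q,[3,97],0))
```

```text
tcp [ 401.7 -172.8  200.8] yaw 1.38 -> [0.378 3.188 0.527] twist -2.72 rows>= 3.0
tcp [ 401.7 -172.8  200.8] yaw 1.38 -> [2.094 4.528 1.535] twist -2.72 rows>= 5.0
top 130 173 [542. 291. 131.] [580. 337. 190.]
top 190 195 [544. 317. 190.] [581. 363. 250.]
top 250 186 [545. 343. 250.] [582. 382. 307.]
top 550 16 [450. 101. 569.] [453. 115. 588.]
side 130 119 [539. 290. 130.] [577. 337. 190.]
side 190 122 [540. 316. 190.] [578. 368. 249.]
side 250 126 [542. 346. 250.] [579. 390. 310.]
side 310 134 [543. 375. 310.] [581. 421. 369.]
side 370 36 [545. 403. 370.] [580. 435. 384.]
138 ((487.16400146484375, -355.7236633300781), (15.952986717224121, 15.734591484069824), 31.738122940063477) [[ 477.96471072 -364.65480332   67.00035413]
 [ 496.46962908 -352.68648805   97.51100882]]
```

Request:
servo_tool(deltas=[[[0,0.8,0.1,-1.3,0.5],[0.1,1.6,0.2,-2.6,0.5],[0.2,2.4,0.3,-3.9,0.5],[0.4,3.2,0.4,-5.2,0.5],[0.6,3.2,0.5,-6.3,0.5]]])

```text
time_s: 6.05
tcp_pos: [428.9, -302.0, 179.4]
tcp_rot: [3.011, 0.889, -0.0]
ft_force: [0.0, 0.7, 0.1]
width: 0.498
gripper_force: 0.0
```

```bash
python3 -c "
from h import *
go(489.5,-352.5,130,33);go(489.5,-352.5,62,33)"
```

```text
tcp [ 428.9 -302.   179.4] yaw 32.89 -> [0.586 1.88  1.238] twist -0.02 rows>= 2.0
tcp [ 428.9 -302.   179.4] yaw 32.89 -> [0.588 1.876 2.938] twist -0.02 rows>= 3.0
```

Request:
servo_tool(deltas=[[[0.2,0.7,0.3,0,0.5],[0.4,1.4,0.7,0,0.5],[0.59,1.88,1.2,0,0.5],[0.59,1.88,1.2,0,0.5]]])

```text
time_s: 6.45
tcp_pos: [489.3, -348.5, 127.6]
tcp_rot: [-3.009, -0.888, 0.005]
ft_force: [0.2, -0.2, -0.3]
width: 0.499
gripper_force: 0.0
```

Run:
```python
from h import *
go(489.5,-352.5,62,33)
o=[]
for c in ("top","side"):
    im,D=bot.grab_frame(c); u,v=map(int,proj(c,[489.5,-352.5,85])); o.append(cv2.resize(im[v-40:v+40,u-40:u+40],(390,390),interpolation=cv2.INTER_CUBIC))
cv2.imwrite("pics/pre.png",np.hstack(o)[:,:,::-1])
```

```text
tcp [ 489.3 -348.5  127.6] yaw 32.89 -> [-0.049  0.095  1.641] twist -0.02 rows>= 2.0
```

View pics/pre.png

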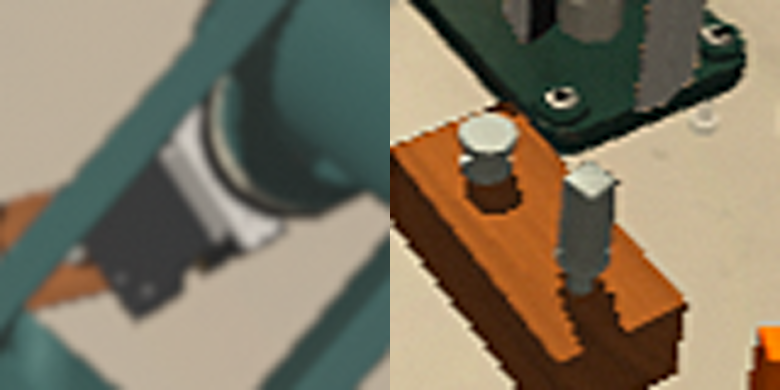

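Side crop: the pin grip at (590,215) stands square and clear, with the dowel at (487,150). The fingers straddle the grip from above.

Request:
servo_tool(deltas=[[[0,0,0.3,0,0.5],[0,0,0.7,0,0.5],[0,0,1.1,0,0.5]]])

```text
time_s: 6.85
tcp_pos: [489.3, -348.1, 89.6]
tcp_rot: [3.01, 0.889, 0.003]
ft_force: [-0.7, -0.2, -0.0]
width: 0.499
gripper_force: 0.0
```

Request:
servo_tool(deltas=[[[0,0,0.3,0,0.5],[0,0,0.55,0,0.5],[0,0,0.55,0,0.5]]])

```text
time_s: 7.15
tcp_pos: [488.2, -347.2, 65.3]
tcp_rot: [-3.011, -0.889, 0.002]
ft_force: [0.1, 0.2, -0.0]
width: 0.499
gripper_force: 0.0
```

Request:
servo_tool(deltas=[[[-0.04,0.13,0.08,0,0.5],[-0.04,0.13,0.08,0,0.5],[-0.04,0.13,0.08,0,0.6]]])

```text
time_s: 7.45
tcp_pos: [491.0, -353.8, 64.1]
tcp_rot: [3.012, 0.889, 0.001]
ft_force: [0.5, 0.2, -0.4]
width: 0.447
gripper_force: 0.0
```

Request:
servo_tool(deltas=[[[0,0,0,0,0.75],[0,0,0,0,0.85],[0,0,0,0,0.9],[0,0,0,0,0.9],[0,0,0,0,0.9]]], squeeze=20)

```text
time_s: 7.95
tcp_pos: [490.7, -353.3, 63.6]
tcp_rot: [3.012, 0.89, 0.0]
ft_force: [0.4, 0.5, 0.8]
width: 0.171
gripper_force: 19.8
```

Request:
servo_tool(deltas=[[[0,0,-0.3,0,0.9],[0,0,-0.7,0,0.9],[0,0,-1.3,0,0.9],[0,0,-2.0,0,0.9],[0,0,-2.8,0,0.9]]])

```text
time_s: 8.45
tcp_pos: [490.1, -352.8, 176.4]
tcp_rot: [-3.012, -0.89, 0.001]
ft_force: [0.8, 0.1, -0.1]
width: 0.167
gripper_force: 19.8
```

```bash
python3 -c "
from h import *
go(400,-230,180,33)
go(400,-180,180,33)"
```

```text
tcp [ 490.1 -352.8  176.4] yaw 32.92 -> [-0.224 -3.801 -0.084] twist -0.02 rows>= 4.0
tcp [ 490.1 -352.8  176.4] yaw 32.92 -> [ 0.456 -4.85  -0.083] twist -0.02 rows>= 4.0
```

Request:
servo_tool(deltas=[[[0,-0.9,0,0,0.9],[-0.1,-1.85,-0.05,0,0.9],[-0.2,-2.8,-0.1,0,0.9],[-0.2,-3.75,-0.1,0,0.9],[0.4,-4.7,-0.1,0,0.9]]])

```text
time_s: 8.95
tcp_pos: [400.1, -186.5, 180.5]
tcp_rot: [3.013, 0.884, 0.0]
ft_force: [0.9, 0.4, -0.6]
width: 0.173
gripper_force: 19.8
```

```bash
python3 -c "
from h import *
go(400,60,180,33)"
```

```text
tcp [ 400.1 -186.5  180.5] yaw 32.7 -> [ 3.328e+00 -5.187e+00  4.000e-03] twist -0.06 rows>= 5.0
```

Request:
servo_tool(deltas=[[[0.65,-1.0,0,0,0.9],[1.3,-2.05,0,0,0.9],[2.0,-3.1,0,0,0.9],[2.65,-4.15,0,0,0.9],[3.3,-5.2,0,0,0.9]]])

```text
time_s: 9.45
tcp_pos: [399.3, 61.6, 180.6]
tcp_rot: [3.013, 0.889, 0.003]
ft_force: [0.6, -0.2, 0.1]
width: 0.17
gripper_force: 19.8
```

Request:
servo_tool(deltas=[[[0,0,0,0,0.9]]])

```text
time_s: 9.55
tcp_pos: [398.8, 65.4, 180.5]
tcp_rot: [-3.006, -0.905, -0.003]
ft_force: [-0.0, -0.2, -0.7]
width: 0.165
gripper_force: 19.8
```

```bash
python3 -c "
from h import *
ex=np.array([np.cos(np.radians(33)),np.sin(np.radians(33))])
t=np.array([546.5,128.5])+0.6*ex; print(t)
go(t[0],t[1],155,33)"
```

```text
[547.00320234 128.82678342]
tcp [398.8  65.4 180.5] yaw 33.53 -> [3.964 0.725 0.647] twist 0.11 rows>= 4.0
```

Request:
servo_tool(deltas=[[[0.9,0.15,0,0,0.9],[1.8,0.3,0,0,0.9],[2.8,0.5,0.2,0,0.9],[3.96,0.72,0.65,0,0.9],[3.96,0.72,0.65,0,0.9]]])

```text
time_s: 10.05
tcp_pos: [549.9, 121.6, 146.6]
tcp_rot: [-3.011, -0.89, 0.016]
ft_force: [0.0, 0.2, -2.0]
width: 0.166
gripper_force: 19.8
```

Request:
servo_tool(deltas=[[[0,0,0,0,0.9],[0,0,0,0,0.9]]])

```text
time_s: 10.25
tcp_pos: [548.1, 120.7, 154.8]
tcp_rot: [3.013, 0.889, 0.002]
ft_force: [-0.7, 0.1, -0.2]
width: 0.169
gripper_force: 19.8
```

Run:
```python
from h import *
go(547,128.8,138,33)
o=[]
for c in ("top","side"):
    im,D=bot.grab_frame(c); u,v=map(int,proj(c,[547,128,90])); o.append(cv2.resize(im[v-40:v+40,u-40:u+40],(390,390),interpolation=cv2.INTER_CUBIC)); print(c,u,v,bot.look_for("pin",c)[:2])
cv2.imwrite("pics/pre2.png",np.hstack(o)[:,:,::-1])
```

```text
tcp [548.1 120.7 154.8] yaw 32.87 -> [ 0.086 -0.187  0.419] twist -0.03 rows>= 1.0
top 141 169 []
side 250 129 [{'position': [321.8, 291.9], 'score': 0.72}, {'position': [250.5, 108.6], 'score': 0.6}]
```

View pics/pre2.png

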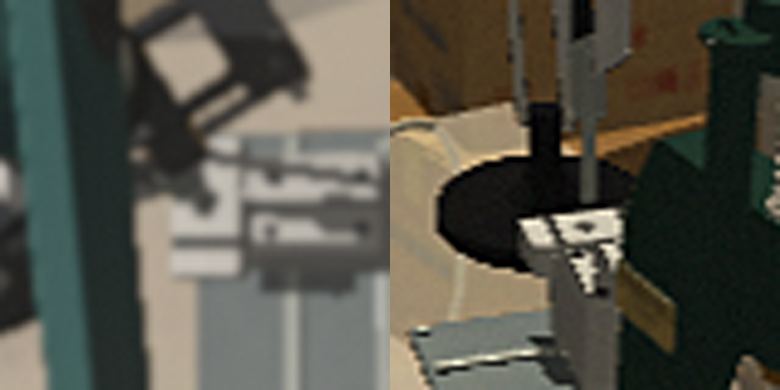

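Side crop: the pin hangs upright from the fingers with its tip at about (588,200). The bore shows at (587,227) in the lug top. I'll correct the position and compare the two from the side view.

Request:
servo_tool(deltas=[[[0.08,-0.18,0.2,0,0.9],[0.08,-0.18,0.3,0,0.9],[0.08,-0.18,0.3,0,0.9],[0.08,-0.18,0.3,0,0.9]]])

```text
time_s: 10.85
tcp_pos: [546.7, 129.4, 141.1]
tcp_rot: [3.013, 0.89, -0.001]
ft_force: [-0.1, 0.7, -0.5]
width: 0.167
gripper_force: 19.8
```

Run:
```python
from h import *
go(547,128.8,134,33)
im,D=bot.grab_frame("side"); 
K,R,t=[np.array(bot.camera_params("side")[k]) for k in("mtx","R","t")];c=-R.T@t
def onz(uv,z):
    r=R.T@np.linalg.inv(K)@[*uv,1]; return (c+r*(z-c[2])/r[2]).round(1)
print("bore est",onz((250.4,135.6),74)); p=bot.sense()["tcp_pos"]
tip=np.array([p[0]-.5,p[1]-.3,p[2]-60.6]);print("tip px",proj("side",tip),"bore px",proj("side",[546.5,128.5,74]))
for a in ([1,0,0],[0,1,0],[0,0,1]): print(a,(proj("side",tip+10*np.array(a))-proj("side",tip)).round(2))
cv2.imwrite("pics/c3.png",cv2.resize(im[110:150,230:275],None,fx=14,fy=14,interpolation=cv2.INTER_NEAREST)[:,:,::-1])
```

```text
tcp [546.7 129.4 141.1] yaw 32.93 -> [-0.003  0.016  0.177] twist -0.01 rows>= 1.0
bore est [546.2 119.5  74. ]
tip px [249.68857847 132.03847458] bore px [249.71859483 134.17238311]
[1, 0, 0] [ 3.29 -0.36]
[0, 1, 0] [-0.86 -1.54]
[0, 0, 1] [ 0.04 -3.09]
```

View pics/c3.png

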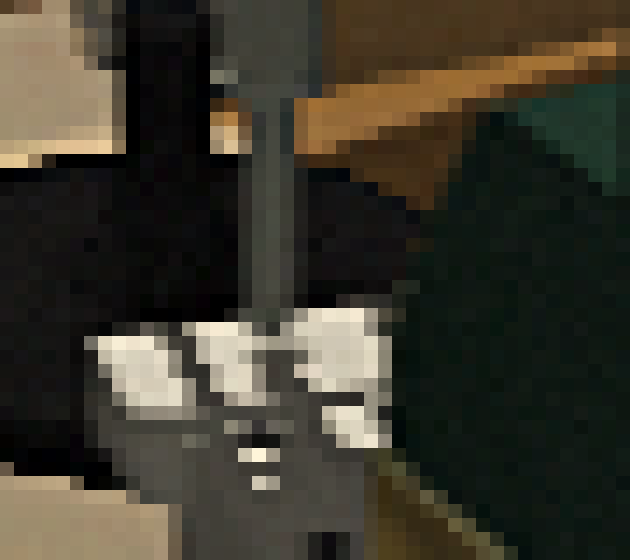

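The tip sits right above the bore: pin columns 17–20, dark bore at columns 18–20, rows 24–27 of the crop. The offset is at most about 1.5 mm, so now I'll feel down gently.

Request:
servo_tool(deltas=[[[0,0,0.05,0,0.9],[0,0,0.1,0,0.9],[0,0,0.15,0,0.9]]])

```text
time_s: 11.2
tcp_pos: [547.1, 129.2, 135.2]
tcp_rot: [3.013, 0.89, -0.0]
ft_force: [0.4, -0.2, -0.8]
width: 0.168
gripper_force: 19.8
```

Request:
servo_tool(deltas=[[[0,0,0.03,0,0.9],[0,0,0.06,0,0.9],[0,0,0.06,0,0.9]]])

```text
time_s: 11.5
tcp_pos: [547.2, 129.2, 132.9]
tcp_rot: [3.013, 0.89, 0.0]
ft_force: [-0.0, -0.7, -1.4]
width: 0.168
gripper_force: 19.8
```

Request:
servo_tool(deltas=[[[0,0,0.03,0,0.9],[0,0,0.06,0,0.9],[0,0,0.06,0,0.9]]])

```text
time_s: 11.8
tcp_pos: [547.2, 129.2, 130.5]
tcp_rot: [3.013, 0.89, 0.0]
ft_force: [1.0, -0.7, 0.1]
width: 0.173
gripper_force: 19.9
```

Request:
servo_tool(deltas=[[[0,0,0.03,0,0.9],[0,0,0.05,0,0.9],[0,0,0.05,0,0.9]]])

```text
time_s: 12.1
tcp_pos: [547.2, 129.2, 128.6]
tcp_rot: [3.013, 0.89, 0.0]
ft_force: [1.0, -0.3, -0.3]
width: 0.166
gripper_force: 19.9
```

Request:
servo_tool(deltas=[[[0,0,0.04,0,0.9],[0,0,0.08,0,0.9],[0,0,0.12,0,0.9],[0,0,0.12,0,0.9]]])

```text
time_s: 12.5
tcp_pos: [547.1, 129.2, 123.5]
tcp_rot: [3.013, 0.89, -0.0]
ft_force: [1.1, -0.2, -1.4]
width: 0.171
gripper_force: 19.9
```

Request:
servo_tool(deltas=[[[0,0,0.04,0,0.9],[0,0,0.08,0,0.9],[0,0,0.12,0,0.9],[0,0,0.12,0,0.9]]])

```text
time_s: 12.9
tcp_pos: [547.1, 129.2, 118.8]
tcp_rot: [3.013, 0.89, -0.0]
ft_force: [2.0, -0.9, -1.8]
width: 0.171
gripper_force: 19.9
```

Request:
servo_tool(deltas=[[[0,0,0.04,0,0.9],[0,0,0.08,0,0.9],[0,0,0.12,0,0.9],[0,0,0.12,0,0.9]]])

```text
time_s: 13.3
tcp_pos: [547.1, 129.2, 114.0]
tcp_rot: [3.013, 0.89, -0.0]
ft_force: [1.8, -1.7, -1.2]
width: 0.173
gripper_force: 19.9
```

Request:
servo_tool(deltas=[[[0.0,0.015,0.03,0,0.9],[0.0,0.015,0.06,0,0.9],[0,0.015,0.09,0,0.9],[0,0.015,0.09,0,0.9]]])

```text
time_s: 13.7
tcp_pos: [547.2, 128.8, 110.3]
tcp_rot: [-3.013, -0.89, 0.001]
ft_force: [1.1, 0.8, -0.3]
width: 0.171
gripper_force: 19.9
```

Request:
servo_tool(deltas=[[[0,0,0.03,0,0.9],[0,0,0.06,0,0.9],[0,0,0.06,0,0.9]]])

```text
time_s: 14.0
tcp_pos: [547.2, 128.8, 108.0]
tcp_rot: [-3.013, -0.89, 0.001]
ft_force: [0.3, -0.4, -0.8]
width: 0.17
gripper_force: 19.9
```

Request:
servo_tool(deltas=[[[0,0,0.03,0,0.9],[0,0,0.06,0,0.9],[0,0,0.06,0,0.9]]])

```text
time_s: 14.3
tcp_pos: [547.3, 128.8, 105.6]
tcp_rot: [3.013, 0.89, -0.001]
ft_force: [1.4, -0.5, -1.5]
width: 0.171
gripper_force: 19.9
```

Tip is in the lower lug (about z 45). I'll continue down to roughly TCP 84, watching the force.

Request:
servo_tool(deltas=[[[0,0,0.05,0,0.9],[0,0,0.1,0,0.9],[0,0,0.15,0,0.9],[0,0,0.2,0,0.9]]])

```text
time_s: 14.7
tcp_pos: [547.4, 128.7, 97.7]
tcp_rot: [3.013, 0.89, 0.0]
ft_force: [1.7, -0.0, -0.1]
width: 0.166
gripper_force: 19.9
```

Request:
servo_tool(deltas=[[[0,0,0.05,0,0.9],[0,0,0.1,0,0.9],[0,0,0.15,0,0.9],[0,0,0.2,0,0.9]]])

```text
time_s: 15.1
tcp_pos: [547.5, 128.8, 89.8]
tcp_rot: [3.013, 0.89, 0.0]
ft_force: [1.6, -1.4, 0.9]
width: 0.171
gripper_force: 19.9
```

Request:
servo_tool(deltas=[[[0,0,0.05,0,0.9],[0,0,0.08,0,0.9],[0,0,0.08,0,0.9]]])

```text
time_s: 15.4
tcp_pos: [547.4, 128.7, 86.4]
tcp_rot: [3.013, 0.89, -0.0]
ft_force: [1.4, -0.8, -0.5]
width: 0.169
gripper_force: 19.9
```

Collar contact is expected near TCP 80–81, so smaller steps from here.

Request:
servo_tool(deltas=[[[0,0,0.03,0,0.9],[0,0,0.06,0,0.9],[0,0,0.08,0,0.9],[0,0,0.08,0,0.9]]])

```text
time_s: 15.8
tcp_pos: [547.5, 128.7, 83.4]
tcp_rot: [3.013, 0.89, 0.0]
ft_force: [1.9, -0.7, -0.4]
width: 0.171
gripper_force: 19.9
```

Request:
servo_tool(deltas=[[[0,0,0.02,0,0.9],[0,0,0.04,0,0.9],[0,0,0.04,0,0.9]]])

```text
time_s: 16.1
tcp_pos: [547.5, 128.8, 81.8]
tcp_rot: [3.013, 0.89, 0.0]
ft_force: [1.7, -0.4, 1.2]
width: 0.173
gripper_force: 19.9
```

Request:
servo_tool(deltas=[[[0,0,0.02,0,0.9],[0,0,0.03,0,0.9],[0,0,0.03,0,0.9]]])

```text
time_s: 16.4
tcp_pos: [547.5, 128.7, 80.7]
tcp_rot: [3.013, 0.89, 0.0]
ft_force: [1.8, -1.8, 0.7]
width: 0.172
gripper_force: 19.9
```

Request:
servo_tool(deltas=[[[0,0,0.02,0,0.9],[0,0,0.03,0,0.9],[0,0,0.03,0,0.9]]])

```text
time_s: 16.7
tcp_pos: [547.7, 128.8, 80.7]
tcp_rot: [3.013, 0.89, 0.002]
ft_force: [0.3, -0.9, 4.8]
width: 0.168
gripper_force: 19.9
```

Request:
servo_tool(deltas=[[[0,0,0.01,0,0.9],[0,0,0.02,0,0.9],[0,0,0.02,0,0.9]]])

```text
time_s: 17.0
tcp_pos: [547.8, 128.8, 80.6]
tcp_rot: [3.013, 0.89, 0.003]
ft_force: [-1.5, -1.6, 6.7]
width: 0.172
gripper_force: 19.8
```

The collar is seated (hard contact at 80.7, as predicted). Releasing and withdrawing.

Request:
servo_tool(deltas=[[[0,0,-0.03,0,0.75],[0,0,-0.03,0,0.65],[0,0,-0.03,0,0.55],[0,0,-0.03,0,0.5],[0,0,-0.03,0,0.5]]])

```text
time_s: 17.5
tcp_pos: [547.0, 128.9, 79.3]
tcp_rot: [-3.013, -0.89, 0.002]
ft_force: [0.2, -0.3, -0.1]
width: 0.495
gripper_force: 0.0
```

Request:
servo_tool(deltas=[[[0,0,-0.3,0,0.5],[0,0,-0.8,0,0.5],[0,0,-1.5,0,0.5],[0,0,-2.4,0,0.5],[0,0,-2.9,0,0.5]]])

```text
time_s: 18.0
tcp_pos: [548.6, 129.0, 200.4]
tcp_rot: [3.012, 0.89, 0.009]
ft_force: [0.9, 0.1, 0.1]
width: 0.496
gripper_force: 0.0
```

Request:
servo_tool(deltas=[[[-0.9,0,0,0,0.5],[-1.9,0,0,0,0.5],[-2.9,0,0,0,0.5],[-3.7,0,0,0,0.5],[-3.7,0,0,0,0.5]]])

```text
time_s: 18.5
tcp_pos: [421.2, 47.1, 197.5]
tcp_rot: [3.013, 0.886, 0.003]
ft_force: [0.1, 0.6, 0.8]
width: 0.5
gripper_force: 0.0
```

Run:
```python
from h import *
im,D=bot.grab_frame("side");ib,Db=bot.grab_frame("top")
cv2.imwrite("pics/end.png",np.hstack([cv2.resize(im[90:170,210:290],(390,390)),cv2.resize(ib[140:210,115:185],(390,390))])[:,:,::-1])
for c,d in (("side",D),("top",Db)):
    P=cloud(c,d);m=(d>0)&(abs(P[...,0]-547)<18)&(abs(P[...,1]-129)<18)&(P[...,2]>84);q=P[m];print(c,len(q),q.mean(0).round(1),np.percentile(q[:,2],[50,98]).round(1))
print(bot.sense()["ft_force"],bot.sense()["tcp_pos"])
```

```text
side 81 [542.5 123.6 102.3] [102.8 116.4]
top 70 [544.3 127.7 111.4] [117.  122.7]
[ 0.47426125 -0.38272164 -0.0291677 ] [423.47326728  48.28388605 197.1128078 ]
```

View pics/end.png

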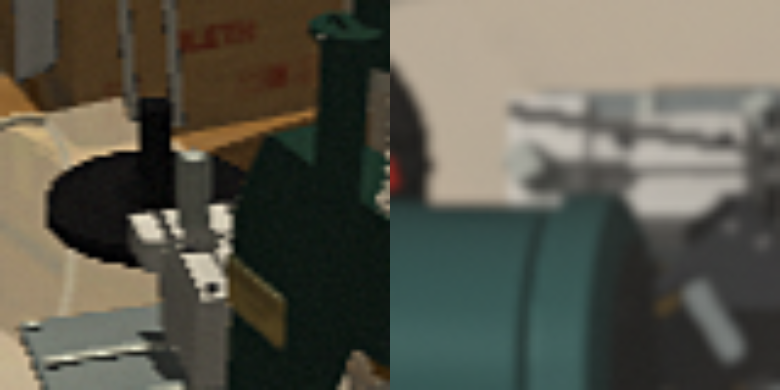

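The pin stands upright with its collar on the lug: grip at (193,190) in the side crop, top at z≈118 as expected. The halves are closed and the gripper is clear, so I'm handing in.

```bash
python3 -c "
from rig import bot
print(bot.close_job())"
```

```text
the job is handed in; nothing more can be done
None
```

The near half is home, and the hinge pin is seated through both lugs with its collar on the upper lug. I released it, moved the arm clear and handed the job in at about 18.6 s; no verdict came back.

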